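Reference check of the clarity meter: slit slide in, glass cell held in the beam

TASK

Make the clarity meter ready for its reference check: take the slide with the narrow slit out of the wooden stand and lower it edgewise into the slot of the lamp housing until it is fully home, then let go of it; leave the broad-window slide in the stand. Then pick up the glass reference cell by its two frosted faces only, never touching the clear ones, and hold it upright in the middle of the light path between the two lenses, window at lens height and clear faces square to the beam, free of the meter and without knocking it. Finish while still holding it there, with nothing else on the bench disturbed.

Things in the scene. Friction and masses are not known exactly. Their poses are not given: they have to be found in the camera images.
- clarity_meter: Clarity meter, fixed: grey lamp housing (+y end) and grey detector housing with readout (-y end), 76 by 76 mm, tops 84 mm up, on a base plate 104 (x) by 262 (y) mm, 12 mm high. Between them an open gap of 76 mm; a round lens stands 6 mm into it from each side (64 mm free). Fins reach y = +126. Origin: on the bench under mid-gap; y along the beam toward the lamp, z up.
- light_path (a point): The middle of the light path: halfway between the two lenses, on the straight beam that joins their centres, 60 mm above the bench. Axes as the meter's: the beam runs along y.
- slot_floor (a point): Centre of the floor of the slide slot in the top of the lamp housing, 16 mm above the bench; axes as the meter's. Slot open upward: 50 mm (x) by 9 mm (y), 68 mm deep, mouth 84 mm above the bench; steel lips flared outward about 35 degrees stand 8 mm high round the mouth as a guide. No spring or catch: a slide goes in freely.
- slide_stand: Pale wooden block, fixed, 56 (x) by 160 (y) by 38 mm high, with two upright slots at y = -40 and y = +40 mm of its centre, each 6.5 (x) by 46.5 (y) mm and 30 mm deep, one slide in each; either slide may be in either slot. Origin: centre of the underside.
- slit_slide: Slit slide: upright aluminium plate 5 mm thick (x), 44 wide (y), 112 tall, with one narrow upright slit (8 by 24 mm) centred 44 mm above its lower edge; black grip tab 12 mm thick (x), 30 wide (y), from 82 to 112 mm up, straight along the top. About 60 g. Origin: middle of the lower edge, 8 mm above the bench at the start. Either face may look to the lamp.
- broad_slide: The other slide, to be left in the stand: the same plate and tab size, but with a broad, nearly square window (30 mm wide, 24 mm tall) and a notch (10 mm wide, 10 mm deep) in the middle of the tab's top edge. Origin and axes as the slit slide's.
- cell_rest: Black block, fixed, 70 (x) by 62 (y) by 20 mm high, with a rectangular pocket 33 (x) by 25 (y) mm, 12 mm deep, in which the reference cell stands. Origin: centre of the underside.
- ref_cell: Solid glass reference cell, upright in its rest: 30 (x) by 22 (y) by 70 mm tall plus a smaller black cap, 80 mm over all, about 110 g. Whitish frosted faces look along +x and -x (30 mm apart, 22 wide, 70 tall): grip here. Clear faces look along +y and -y: do not touch. Origin: centre of the underside, 8 mm above the bench at the start; the lowest 12 mm are in the pocket.
- cell_window (a point): Middle of the cell's clear window, on the cell's axis, 32 mm above its underside; axes as the cell's. This point belongs in the light path.
- gauge_console: Bystander: round black gauge lying face up, 115 by 80 by 29 mm, loose on the bench.
- cone_fitting: Bystander: small chrome cone-shaped fitting, 43 mm across, 44 mm high, loose.
- spanner: Bystander: bright combination spanner, 202 mm long, lying loose.
- nut_fitting: Bystander: chrome fitting with a nut, 53 mm across, 74 mm high, loose.
- screwdriver: Bystander: screwdriver with a black handle, 216 mm long, lying loose.
There are look-alikes about, which are no part of the job. What is shaped like the slit_slide but red is not meant.

How it is judged (in metres and radians):
On the way, in this order (a step that is already met when the one before it is completed fails the run):
1. the slit slide, still held, is lowered in the lamp housing's slot to within 8 mm of its floor (x of slit_slide in the frame of slot_floor between -0.006 and 0.006 m and y of slit_slide in the frame of slot_floor between -0.005 and 0.005 m and angle between the x axis of slit_slide and the y axis of clarity_meter, either way round below 0.15 rad and angle between slit_slide's own z axis and vertical below 0.1 rad and z of slit_slide in the frame of slot_floor below 0.008 m and contact force between the fingers and slit_slide above 0.3 N), for 0.1 s.
2. the slit slide is fully home (within 3 mm of the slot floor) and let go (x of slit_slide in the frame of slot_floor between -0.006 and 0.006 m and y of slit_slide in the frame of slot_floor between -0.005 and 0.005 m and angle between the x axis of slit_slide and the y axis of clarity_meter, either way round below 0.15 rad and angle between slit_slide's own z axis and vertical below 0.1 rad and z of slit_slide in the frame of slot_floor below 0.003 m and contact force between the fingers and slit_slide below 0.1 N), for 0.2 s.
3. the reference cell is gripped on both frosted faces and lifted clear of its rest (contact force between the fingers and ref_cell_c1 above 0.5 N and contact force between the fingers and ref_cell_c2 above 0.5 N and z of ref_cell in the frame of cell_rest above 0.03 m and contact force between ref_cell and cell_rest below 0.05 N), for 0.2 s.
At the end, for the whole second after the job is handed in: Slit slide let go, within 3 mm of the slot floor; cell still held by both frosted faces, at rest, touching neither meter nor rest, window within 7 mm across, 10 mm up, 15 mm along the beam of its middle, upright to 0.12 and square to 0.14 rad; broad slide within 20 mm, bystanders 30 mm of start (all of step 2 and distance of each of gauge_console, cone_fitting, spanner, nut_fitting, screwdriver from where it was at the start of the episode below 0.03 m and contact force between the fingers and ref_cell_c1 above 0.5 N and contact force between the fingers and ref_cell_c2 above 0.5 N and x of cell_window in the frame of light_path between -0.007 and 0.007 m and z of cell_window in the frame of light_path between -0.01 and 0.01 m and y of cell_window in the frame of light_path between -0.015 and 0.015 m and angle between the y axis of ref_cell and the y axis of clarity_meter, either way round below 0.14 rad and angle between ref_cell's own z axis and vertical below 0.12 rad and contact force between ref_cell and clarity_meter below 0.05 N and contact force between ref_cell and cell_rest below 0.05 N and linear speed of ref_cell below 0.02 m/s and distance of broad_slide from where it was at the start of the episode below 0.02 m); the arm keeps its last pose, push and grip.
It fails at once if a finger touches a clear face of the cell (contact force between the fingers and ref_cell_c0 above 0.5 N).
It fails at once if the cell is knocked against the meter (more than 5 N) (contact force between ref_cell and clarity_meter above 5 N).
It fails at once if the broad slide is taken from its place (more than 20 mm) (distance of broad_slide from where it was at the start of the episode above 0.02 m).
It fails at once if a bystander is disturbed (more than 30 mm) (distance of any of gauge_console, cone_fitting, spanner, nut_fitting, screwdriver from where it was at the start of the episode above 0.03 m).
It also fails if it takes over 64 s, if anything falls off the work surface, if the arm or the gripper's body presses on something with over 40 N, if the wrist force passes 120 N, or if a joint passes its speed limit or range.

ROBOT

A 6-joint arm with a two-finger parallel gripper is mounted at the origin on the work surface; the furniture and walls round the work are solid. World frame = base frame: x ahead of the robot, y to its left, z up, the work surface at z = 0. Lengths are in m, angles in degrees, forces in N, time in s.
With the tool pointing down it reaches from about 0.375 to 0.75 m from the base axis. Payload 9 kg.
Tool frame: the origin (TCP) lies where the fingers leave the gripper's body, on its centre line; the fingertips stand 73 mm ahead of it and the grasp point (between the pads) lies 54 mm ahead of it (robot.tip_reach is the distance from the TCP to the fingertips, in m); z points along the fingers, y is the line along which they close (so a half turn about z gives the same grasp; the last joint's range is limited). The gripper opens to 85 mm and grips with 20 to 120 N. Pads are 22 mm wide; open, the fingers measure 114 mm over their backs; the gripper's body (76 mm by 85 mm) begins 54 mm behind the grasp point. The pads swing forward as they close: fully open they stand 13 mm farther back than shut.
Start: joints at [62.412, 5.964, 5.575, 89.605, 0, 77.527], TCP at [0.156, 0.579, 0.304] pointing down, gripper open.
Joint ranges: [-171.21, 171.21], [-48.23, 106.86], [-62.78, 66.21], [-105.2, 120.99], [-86.42, 89.51], [-180, 180]. Speed limits (degrees/s): [127.2, 127.2, 147.25, 180, 180, 180].

INTERFACE

Orientations are given as [roll, pitch, yaw] about the fixed x, y, z axes, in that order (R = Rz(yaw) Ry(pitch) Rx(roll)).
In Python, from plant import robot gives the robot as it stands. Calls block until the motion is done:
- robot.move_pose(position, orientation): joint-space move of the TCP to a pose.
- robot.line_to(position, vel=0.15, rotation=None, guard=None): straight line of the TCP; rotation=None keeps the orientation; vel is the mean speed in m/s. With guard (N) it stops when the force on the tool has changed by that much, and returns True; else False.
- robot.goto_joints(angles): joint-space move.
- robot.set_gripper(opening): finger opening in m; the grip force is fixed at half the most; returns when the fingers have stopped.
- robot.pause(seconds).
- robot.ik(position, orientation): joint angles nearest the present ones, or None.
- robot.observe(): the state.
- robot.grab_frame(name): name is "scene" or "top" or "wrist"; returns the picture (384x512x3 uint8, blue, green, red); there is no depth.
- robot.get_calibration(name): a dict with "vertical_fov" (degrees; the focal length in pixels is half the picture's height over the tangent of half this angle, whatever the lens; pixels are square), "cx", "cy" (the principal point, pixels), "rvec" (rotation vector, rad) and "tvec" (3), from world to camera coordinates, as OpenCV has them. Camera axes: x right, y down, z forward; pixel columns grow to the right and rows downward; lengths in m; the calibration is good to about 2 mm. The wrist camera is an equidistant fisheye: a pixel r from the principal point sees the ray r / f radians off the axis. A picture is of the moment at which its call begins: read the wrist's pose just before it. get_calibration takes no time and is no camera call; for the wrist camera it gives the pose at the moment of the call.
A pose or a line that the arm cannot do raises robot.IKError and nothing moves.
- robot.job_done(): hands the job in; it is judged then, once.
The state is a dict: "time": time; "q": joint angles; "qvel": joint speeds; "joint_torque": joint torques, N m; "tool_pos": TCP position; "tcp_rot": TCP orientation; "ft_force": force on the tool from outside, world axes, zero at the start; "torque": the same for the moment, N m; "gripper_width": finger opening in m; "gripper_force": force on a finger pad.
Only numpy, scipy, OpenCV 4.12 (cv2) and the standard library are available. Lean on these libraries where they do the work, as an engineer would, in place of code of your own. Each camera call takes 0.05 s, during which the arm holds its last target. There are 200 camera calls.

## Working session

There is one attempt and no reset: what is moved stays moved. The work goes in short steps, each a Python script; the robot and the scene stay as the last script left them, time stands still between calls to the robot, and variables do not carry over. Pictures are saved under pics/ and viewed, at most 10 in all, crops included, and the job is handed in when it is done.

```bash
mkdir -p pics; cat > h.py <<'E'
import numpy as np, cv2, json
from plant import robot
def grab(n,name):
    c=robot.get_calibration(n); im=robot.grab_frame(n); cv2.imwrite(f'pics/{name}.png',im)
    json.dump({k:np.asarray(v).tolist() for k,v in c.items()},open(f'pics/{name}.json','w'))
    return im
def cam(name):
    c=json.load(open(f'pics/{name}.json')); R=cv2.Rodrigues(np.array(c['rvec'],float).reshape(3))[0]
    f=192/np.tan(np.radians(c['vertical_fov'])/2); return R,np.array(c['tvec']).reshape(3),f,c['cx'],c['cy']
def ray(name,u,v,fish=False):
    R,t,f,cx,cy=cam(name); a=np.array([u-cx,v-cy])/f
    if fish:
        r=np.linalg.norm(a)+1e-12; d=np.r_[a/r*np.sin(r),np.cos(r)]
    else: d=np.r_[a,1]
    return -R.T@t, R.T@d
def onz(name,u,v,z,fish=False):
    o,d=ray(name,u,v,fish); return o+d*(z-o[2])/d[2]
def proj(name,P,fish=False):
    R,t,f,cx,cy=cam(name); p=np.atleast_2d(P)@R.T+t
    if fish:
        r=np.hypot(p[:,0],p[:,1]); th=np.arctan2(r,p[:,2]); k=f*th/np.maximum(r,1e-12)
        return np.c_[p[:,0]*k+cx,p[:,1]*k+cy]
    return np.c_[p[:,0]/p[:,2]*f+cx,p[:,1]/p[:,2]*f+cy]
E
python3 - <<'E'
from h import *
for n in('scene','top'):
    im=grab(n,n+'0'); R,t,f,cx,cy=cam(n+'0'); print(n,-R.T@t,R[2],f,cx,cy)
grab('wrist','wrist0')
a=cv2.imread('pics/top0.png');b=cv2.imread('pics/scene0.png')
cv2.imwrite('pics/t0b.png',cv2.resize(a,(800,600),interpolation=2));cv2.imwrite('pics/s0b.png',cv2.resize(b,(800,600),interpolation=2))
print(robot.observe(), robot.tip_reach)
E
```

```text
scene [-0.04275633 -0.33958804  0.86315205] [ 0.57600076  0.34656124 -0.74035021] 353.39836602842684 257.7140900719167 193.62493306776915
top [0.23564129 0.0306731  1.66664948] [ 0.21822888  0.00347566 -0.97589143] 488.3728780312599 253.07250005025435 194.1443344123602
{'time': 0.15, 'q': array([6.24139858e+01, 5.99242330e+00, 5.53863613e+00, 8.96060118e+01,
       3.07603105e-04, 7.75280719e+01]), 'qvel': array([-0.00367134, -0.07019587,  0.11785506,  0.06962553, -0.02286093,
        0.00075191]), 'joint_torque': array([ 2.13947402e-03, -5.57352984e+01,  5.04009604e+01,  1.25067888e-02,
       -2.64232949e-04,  1.04229692e-07]), 'tool_pos': array([0.15633447, 0.57908623, 0.30329681]), 'tcp_rot': array([-1.79941679e+02, -1.32146113e-02,  1.64885907e+02]), 'ft_force': array([-0.67027172,  0.03042489, -0.05656437]), 'torque': array([ 0.00650628, -0.01105172, -0.00524423]), 'gripper_force': 0.0, 'gripper_width': 0.08584465402145856} 0.0726
```

View pics/t0b.png

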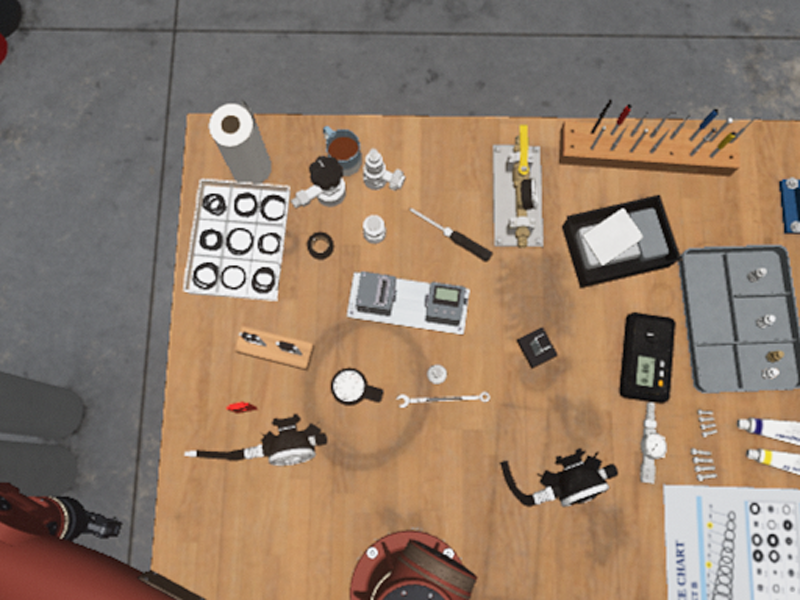

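View pics/s0b.png

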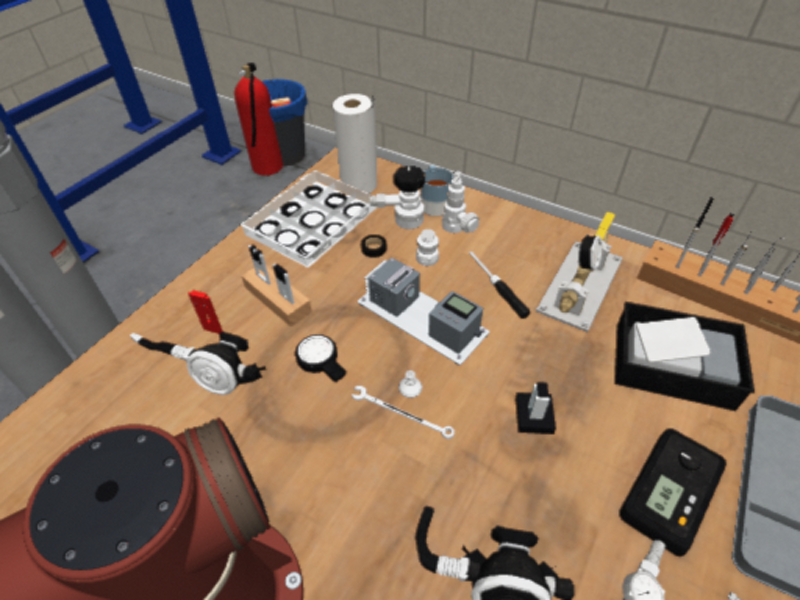

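The top view (800x600 pixels) shows the meter at (408,300), with the lamp housing at (376,290), the stand at (275,348), the cell rest at (537,347) and the red look-alike at (241,407). In the scene view the candidates for the slit slide are the stand's left slide (258,262), its right slide (283,283), and the red one (205,310), which is not meant. I still need to tell the two stand slides apart with a close crop.

```bash
python3 - <<'E'
from h import *
for n,u,v,z in [('stand',275,348,.038),('lamp',376,290,.084),('det',447,300,.084),('rest',537,347,.02)]:
    print(n,onz('top0',u/1.5625,v/1.5625,z))
t=cv2.imread('pics/top0.png');s=cv2.imread('pics/scene0.png');w=cv2.imread('pics/wrist0.png')
r=lambda im,x,y,wd,h,k:cv2.resize(im[y:y+h,x:x+wd],None,fx=k,fy=k,interpolation=2)
out=np.zeros((600,800,3),np.uint8)
a=r(s,150,150,80,60,5); out[:300,:400]=a
out[:300,400:]=r(t,140,200,80,60,5)
out[300:,:400]=cv2.resize(w,(400,300))
out[300:,400:]=r(t,315,195,60,45,6.6667)[:300,:400]
cv2.imwrite('pics/c1.png',out)
E
```

```text
stand [0.49787321 0.29522885 0.038     ]
lamp [0.61823126 0.07811793 0.084     ]
det [ 0.59820343 -0.07330143  0.084     ]
rest [ 0.51002895 -0.27370468  0.02      ]
```

View pics/c1.png

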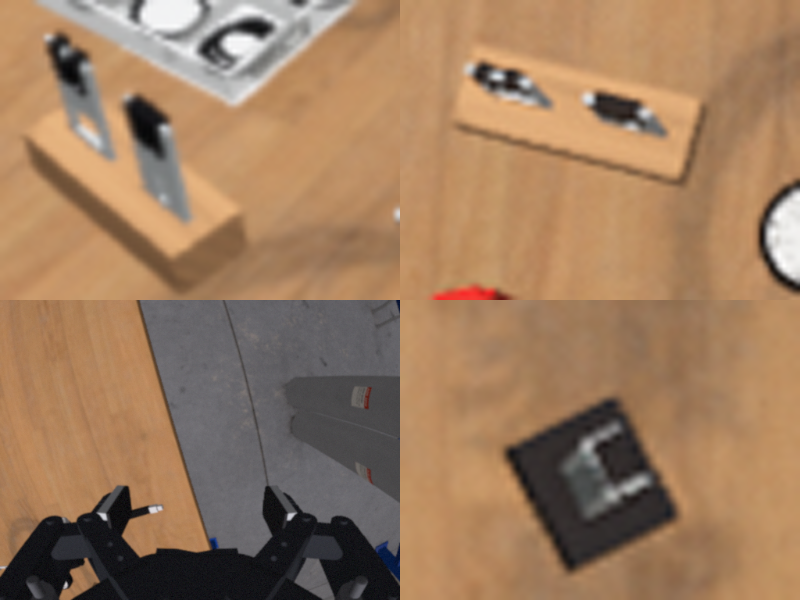

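The left slide (+y side) has a notched tab and a broad window. The right slide, crop (150,160), has a straight tab and a narrow slit, so that is the target. Next I'll measure with close wrist views.

```bash
python3 - <<'E'
from h import *
from scipy.spatial.transform import Rotation as Ro
R,t,f,cx,cy=cam('wrist0');o=robot.observe()
T=Ro.from_euler('xyz',o['tcp_rot'],degrees=True).as_matrix()
c=T.T@(-R.T@t-o['tool_pos']);print('cam in tool',c,'axis',T.T@R[2],f,cx,cy)
P=[('st',[.490,.27],167),('me',[.61,.0],-98),('ce',[.51,-.274],-115)]
for n,xy,yaw in P:
    for y in (yaw,yaw+180,yaw-180):
        Rt=Ro.from_euler('xyz',[180,0,y],degrees=True)
        # place camera above target
        p=np.r_[xy,0.30]-np.r_[Rt.apply(c)[:2]*.8,0]
        print(n,y,robot.ik(p,[180,0,y]))
E
```

```text
cam in tool [ 0.06792291  0.00012399 -0.07153712] axis [-2.70840591e-01 -4.15489743e-04  9.62624123e-01] 297.3186396354542 251.7024550705786 192.1193249521422
st 167 [12.93599706  6.08866278  5.2982492  89.20958642  0.         25.93599706]
st 347 [  18.43683567   -8.02264626   -8.66773637   89.35490989    0.
 -148.56316433]
st -13 [  18.43683567   -8.02264626   -8.66773637   89.35490989    0.
 -148.56316433]
me -98 [ -7.08800102   9.46236995   8.95117256  89.48880261   0.
 -89.08800102]
me 82 [-17.47855722   6.75357546   6.00865037  89.25507491   0.
  80.52144278]
me -278 [-17.47855722   6.75357546   6.00865037  89.25507491   0.
  80.52144278]
ce -115 [ -35.81103964    2.14647417    1.18295918   89.03648501    0.
 -100.81103964]
ce 65 [-46.385554     3.1849986    2.25102404  89.06602544   0.
  68.614446  ]
ce -295 [-46.385554     3.1849986    2.25102404  89.06602544   0.
  68.614446  ]
```

```bash
python3 - <<'E'
from h import *
def go(xy,yaw,z):
    a=np.radians(yaw); p=np.array(xy)-.02*np.array([np.cos(a),np.sin(a)])
    robot.move_pose([*p,z],[180,0,yaw]); robot.pause(.15)
go([.608,.0],-98,.27); grab('wrist','me')
go([.492,.28],167,.27); grab('wrist','st')
print(robot.observe()['time'])
for n in('me','st'):
    cv2.imwrite(f'pics/{n}b.png',cv2.resize(cv2.imread(f'pics/{n}.png'),(800,600),interpolation=2))
E
```

```text
4.9333
```

View pics/meb.png

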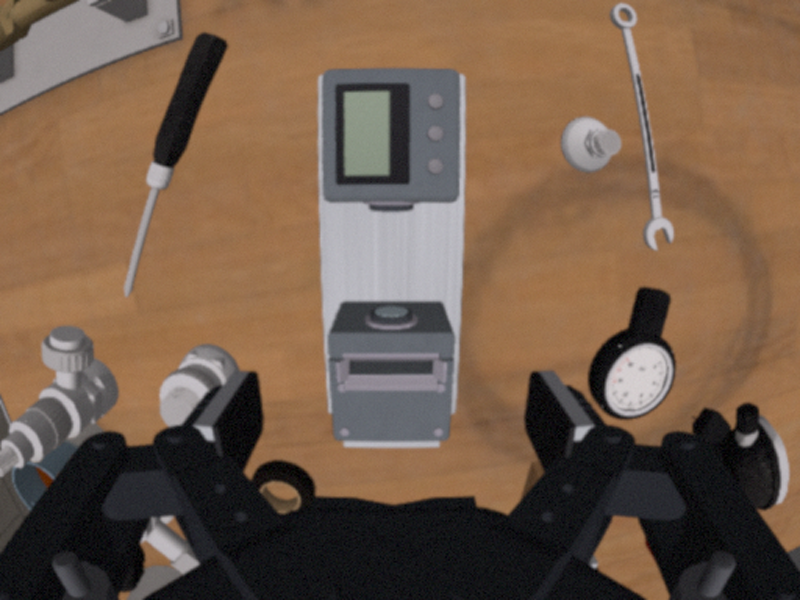

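View pics/stb.png

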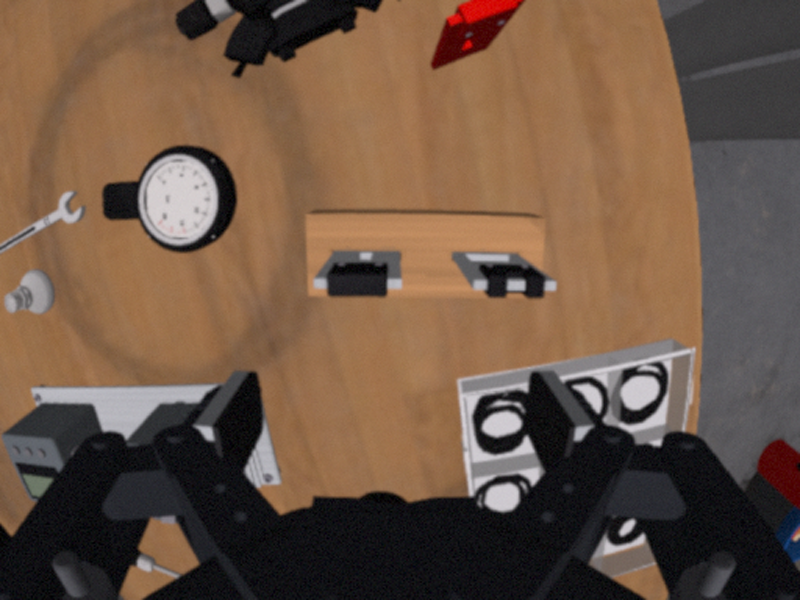

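```bash
python3 - <<'E'
from h import *
a=cv2.imread('pics/me.png')[186:286,200:300];b=cv2.imread('pics/st.png')[130:195,190:360]
out=np.zeros((600,800,3),np.uint8)
out[:400,:400]=cv2.resize(a,None,fx=4,fy=4,interpolation=2)
c=cv2.imread('pics/me.png')[36:136,200:300]; out[:400,400:]=cv2.resize(c,None,fx=4,fy=4,interpolation=2)
b=b[20:65,:170];b=cv2.resize(b,None,fx=4.4,fy=4.4,interpolation=2); out[400:400+b.shape[0],:b.shape[1]]=b
cv2.imwrite('pics/c2.png',out)
E
```

```text
(no output)
```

View pics/c2.png

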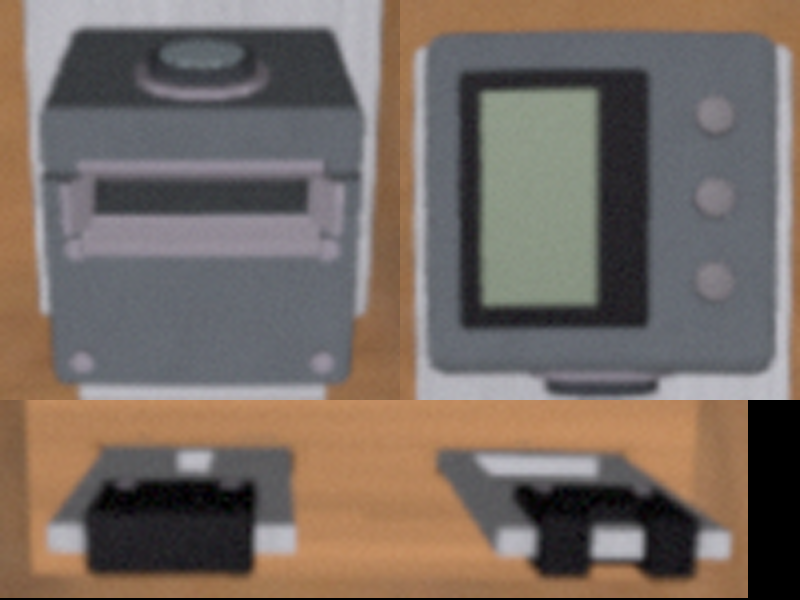

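The crop shows the slit slide on the left at (172,540), with a straight tab, and the notched broad slide on the right at (613,543). The slot mouth spans u 94–309 and v 178–215. Now I'll fit the poses.

```bash
cat > fit.py <<'E'
from h import *
from scipy.optimize import least_squares
def fit(name,obj,pix,x0):
    obj=np.array(obj,float);pix=np.array(pix,float)
    def w(p):
        c,s=np.cos(p[2]),np.sin(p[2]); return np.c_[p[0]+c*obj[:,0]-s*obj[:,1],p[1]+s*obj[:,0]+c*obj[:,1],obj[:,2]]
    r=least_squares(lambda p:(proj(name,w(p),True)-pix).ravel(),x0)
    return r.x,np.round(r.fun.reshape(-1,2),1).tolist()
E
python3 - <<'E'
from fit import *
L=lambda u,v:(200+u/4,186+v/4); D=lambda u,v:(200+(u-400)/4,36+v/4); S=lambda u,v:(190+u/4.4,150+(v-400)/4.4)
h=.038;H=.084
p,r=fit('me',[[h,h,H],[-h,h,H],[h,.114,H],[-h,.114,H],[h,-.114,H],[-h,-.114,H],[h,-h,H],[-h,-h,H]],
 [L(41,108),L(362,108),L(55,383),L(352,383),D(428,36),D(776,36),D(430,373),D(773,373)],[.608,0,np.radians(-8)])
print('meter',p,np.degrees(p[2]),r)
c,s=np.cos(p[2]),np.sin(p[2])
for z,pts in((H,[(94,178),(309,178),(94,215),(309,215)]),(.092,[(76,160),(328,160),(84,253),(322,253)])):
    for q in pts:
        w=onz('me',*L(*q),z,True)[:2]-p[:2]; print(z,q,np.round([c*w[0]+s*w[1],-s*w[0]+c*w[1]],4))
p,r=fit('st',[[0,-.062,.12],[0,-.018,.12],[0,.018,.12],[0,.062,.12]],[S(48,539),S(296,539),S(495,542),S(731,545)],[.49,.28,np.radians(-13)])
print('stand',p,np.degrees(p[2]),r)
p,r=fit('st',[[0,-.022,.12],[0,.022,.12]],[S(48,539),S(296,539)],[.49,.24,np.radians(-13)])
print('slit',p,np.degrees(p[2]),r)
R,t,f,cx,cy=cam('me');print(-R.T@t)
E
```

```text
meter [ 0.61055838  0.00602189 -0.13845973] -7.933158053222136 [[-0.7, -0.1], [1.1, -0.2], [-0.1, 0.5], [-0.2, 0.5], [-0.8, -0.8], [0.7, -1.0], [-0.8, 0.7], [1.0, 0.7]]
0.084 (94, 178) [0.0255 0.0556]
0.084 (309, 178) [-0.0251  0.0556]
0.084 (94, 215) [0.0258 0.0653]
0.084 (309, 215) [-0.0254  0.0653]
0.092 (76, 160) [0.0287 0.0478]
0.092 (328, 160) [-0.0286  0.0478]
0.092 (84, 253) [0.0277 0.0715]
0.092 (322, 253) [-0.0281  0.0715]
stand [ 0.50333528  0.29974471 -0.23422535] -13.420123986038169 [[-0.8, -0.1], [-0.4, 0.2], [0.8, -0.0], [0.4, 0.0]]
slit [ 0.494112    0.26129576 -0.22848794] -13.091394483937588 [[-0.3, 0.0], [0.2, 0.0]]
[ 0.60198998 -0.04771945  0.3416832 ]
```

```bash
python3 - <<'E'
from h import *
x,y=.4941,.2611; yaw=-103.2
robot.move_pose([x,y,.25],[180,0,yaw]); robot.line_to([x,y,.163],vel=.08)
robot.set_gripper(0.0); o=robot.observe(); print(o['gripper_width'],o['gripper_force'],o['ft_force'],o['tool_pos'],o['tcp_rot'])
robot.line_to([x,y,.255],vel=.1)
robot.line_to([x,y,.31],vel=.12)
robot.move_pose([.6188,.0654,.31],[180,0,172.07]); robot.pause(.2)
o=robot.observe(); print(o['time'],o['gripper_width'],o['gripper_force'],o['tool_pos'],o['tcp_rot'],o['q'])
im=grab('wrist','held'); cv2.imwrite('pics/heldb.png',cv2.resize(im,(800,600),interpolation=2))
E
```

```text
0.010695243657998276 58.875741362571716 [-0.24550886  0.02830765  1.62533225] [0.49417319 0.26113109 0.1631685 ] [-1.79988250e+02  7.66333842e-03 -1.03201288e+02]
11.1583 0.010917669574972106 58.36312651634216 [0.61849491 0.06643762 0.31013252] [1.79993517e+02 7.41437435e-03 1.72204006e+02] [-5.89649185e+00  9.96774261e+00  1.05634394e+01  9.05880716e+01
  6.23404406e-03  1.89950227e+00]
```

View pics/heldb.png

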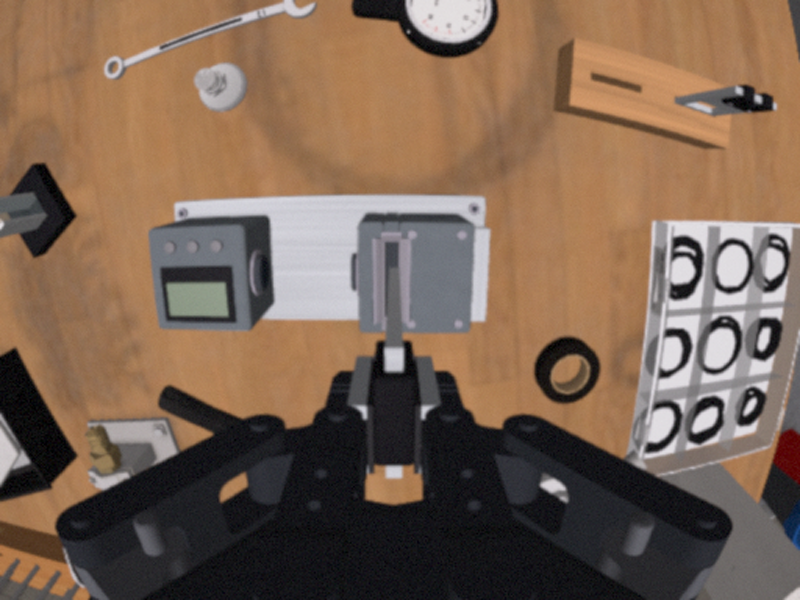

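```bash
python3 - <<'E'
from h import *
s=lambda:(lambda o:print(np.round(o['time'],2),np.round(o['tool_pos'],4),np.round(o['tcp_rot'],2),np.round(o['ft_force'],2),o['gripper_width']))(robot.observe())
s()
p=[.6188,.0654]
robot.line_to([*p,.262],vel=.08,rotation=[180,0,172.07]); s()
for z in (.235,.20,.178,.1715):
    h=robot.line_to([*p,z],vel=.05,guard=12); print(z,h); s()
    if h: break
robot.pause(.2); s()
im=grab('scene','sc2')
grab('wrist','w2')
E
```

```text
11.21 [0.6186 0.0663 0.3102] [1.8000e+02 1.0000e-02 1.7218e+02] [ 0.41  0.87 -0.88] 0.010913154974101676
11.96 [0.6189 0.0654 0.2623] [1.8000e+02 2.0000e-02 1.7207e+02] [-0.37 -0.46 -0.9 ] 0.01108563092847093
0.235 False
12.65 [0.6188 0.0654 0.235 ] [-180.     -0.    172.07] [-0.06  0.22 -1.36] 0.011239479268012926
0.2 False
13.5 [0.6189 0.0654 0.2003] [1.8000e+02 3.0000e-02 1.7207e+02] [-0.42  0.02 -0.75] 0.011055835134516846
0.178 False
14.09 [0.6187 0.0654 0.1778] [-1.8000e+02 -2.0000e-02  1.7207e+02] [ 0.12  1.19 -0.6 ] 0.01119102809307351
0.1715 False
14.38 [0.6188 0.0654 0.1714] [180.    -0.   172.07] [ 0.05 -0.02 -0.5 ] 0.01113845435413532
14.58 [0.6187 0.0654 0.1714] [ 1.8000e+02 -2.0000e-02  1.7207e+02] [ 0.23  0.03 -0.23] 0.010820777737247754
```

```bash
python3 - <<'E'
from h import *
robot.set_gripper(.05); robot.pause(.1); robot.line_to([.6188,.0654,.27],vel=.1); robot.pause(.1)
grab('wrist','w3')
robot.set_gripper(.085)
yaw=-115; a=np.radians(yaw)
p=np.array([.507,-.274])-.02*np.array([np.cos(a),np.sin(a)])
robot.move_pose([*p,.24],[180,0,yaw]); robot.pause(.15); grab('wrist','ce'); print(robot.observe()['time'])
out=np.zeros((600,800,3),np.uint8)
w=cv2.imread('pics/w3.png')[90:290,90:350]; c=cv2.imread('pics/ce.png')
out[:300,:390]=cv2.resize(w,(390,300),interpolation=2)
out[:300,400:]=cv2.resize(c,(400,300),interpolation=cv2.INTER_AREA)
out[300:,:]=cv2.resize(c[130:280,150:350],(800,600),interpolation=2)[:300]
cv2.imwrite('pics/c3.png',out)
E
```

```text
18.7833
```

View pics/c3.png

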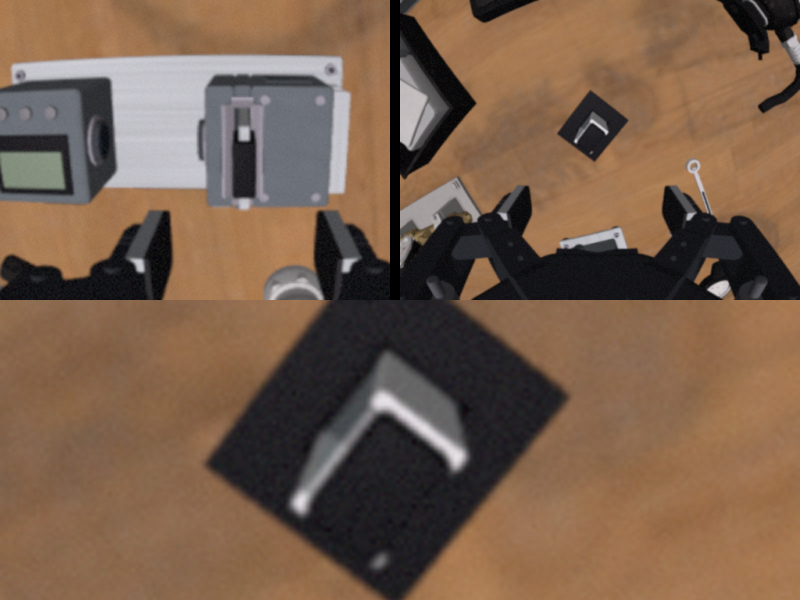

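```bash
python3 - <<'E'
from fit import *
C=lambda u,v:(150+u/4,130+(v-300)/4)
for tag,o,px in (('rest',[[.035,-.031,.02],[-.035,.031,.02],[-.035,-.031,.02],[.035,.031,.02]],[C(568,397),C(207,463),C(394,604),(244.5,116.5)]),
 ('cell',[[.015,.011,.078],[-.015,.011,.078],[.015,-.011,.078]],[C(383,393),C(292,510),C(468,458)])):
    p,r=fit('ce',o,px,[.507,-.274,np.radians(-154)]); print(tag,p,np.degrees(p[2]),r)
c=p; th=np.degrees(p[2])
m=[.61056,.00602]
for d in (0,180):
    y1=th+90+d
    print('pick',y1,robot.ik([c[0],c[1],.112],[180,0,y1]),'place',[ (y,robot.ik([*m,.137],[180,0,y])) for y in (82.07,-97.93)])
R,t,f,cx,cy=cam('ce');print(-R.T@t)
E
```

```text
rest [ 0.51385981 -0.27330753 -2.6804186 ] -153.5766729477827 [[0.8, 0.5], [-0.8, -0.2], [0.5, 1.0], [-0.6, -1.1]]
cell [ 0.51444764 -0.27256938 -2.65979805] -152.39520287221993 [[-0.3, -0.1], [0.1, -0.1], [0.3, 0.2]]
pick -62.395202872219926 [ -40.77809212    6.13429122  -14.35553083   69.51017796    0.
 -158.38288925] place [(82.07, array([-11.68955879,   9.9017338 ,  -7.58112153,  72.51714467,
         0.        ,  86.24044121])), (-97.93, array([-11.68955879,   9.9017338 ,  -7.58112153,  72.51714467,
         0.        , -93.75955879]))]
pick 117.60479712778007 [-40.77809212   6.13429122 -14.35553083  69.51017796   0.
  21.61711075] place [(82.07, array([-11.68955879,   9.9017338 ,  -7.58112153,  72.51714467,
         0.        ,  86.24044121])), (-97.93, array([-11.68955879,   9.9017338 ,  -7.58112153,  72.51714467,
         0.        , -93.75955879]))]
[ 0.48751552 -0.31769192  0.3117006 ]
```

```bash
python3 - <<'E'
from h import *
s=lambda:(lambda o:print(np.round(o['time'],2),np.round(o['tool_pos'],4),np.round(o['tcp_rot'],2),np.round(o['ft_force'],2),np.round(o['torque'],2),o['gripper_width'],o['gripper_force']))(robot.observe())
x,y=.5142,-.2729
robot.move_pose([x,y,.2],[180,0,116.8]); s()
robot.line_to([x,y,.112],vel=.08,guard=10); s()
robot.set_gripper(0.0); robot.pause(.2); s()
robot.line_to([x,y,.16],vel=.06); robot.pause(.3); s()
robot.line_to([x,y,.27],vel=.12)
robot.move_pose([.6106,.0060,.27],[180,0,82.07]); robot.pause(.3); s()
robot.line_to([.6106,.0060,.26],vel=.05,rotation=[180,0,82.07])
im=grab('wrist','w4'); grab('scene','sc4')
out=np.zeros((600,800,3),np.uint8)
out[:300,:400]=cv2.resize(im,(400,300),interpolation=cv2.INTER_AREA)
out[:300,400:]=cv2.resize(cv2.imread('pics/sc4.png')[130:250,210:370],(400,300),interpolation=2)
out[300:]=cv2.resize(im[180:330,170:330],(640,600),interpolation=2)[:300].__class__((300,640,3),np.uint8) if 0 else np.pad(cv2.resize(im[200:320,170:340],(425,300),interpolation=2),((0,0),(0,375),(0,0)))
cv2.imwrite('pics/c4.png',out)
E
```

```text
20.69 [ 0.5143 -0.2729  0.2001] [1.8000e+02 1.0000e-02 1.1685e+02] [ 0.6   1.23 -0.21] [ 0.02 -0.01  0.03] 0.08481575674859264 0.0
21.94 [ 0.5145 -0.2732  0.1127] [1.7998e+02 6.0000e-02 1.1680e+02] [ 0.72  0.27 -0.21] [-0.01 -0.02 -0.  ] 0.08496897053126475 0.0
22.69 [ 0.5143 -0.273   0.1122] [1.7999e+02 2.0000e-02 1.1680e+02] [-0.17  0.36  3.31] [ 0.02 -0.06  0.05] 0.02943106148841182 59.32794392108917
23.94 [ 0.5141 -0.2728  0.1597] [-1.7999e+02 -3.0000e-02  1.1680e+02] [ 0.06  0.12 -0.23] [-0.01  0.01  0.01] 0.02946515294818433 59.13020610809326
26.44 [0.6106 0.0052 0.27  ] [180.     0.    82.01] [ 0.21 -0.32 -1.63] [-0.02 -0.    0.03] 0.029462314440010188 59.129862785339355
```

View pics/c4.png

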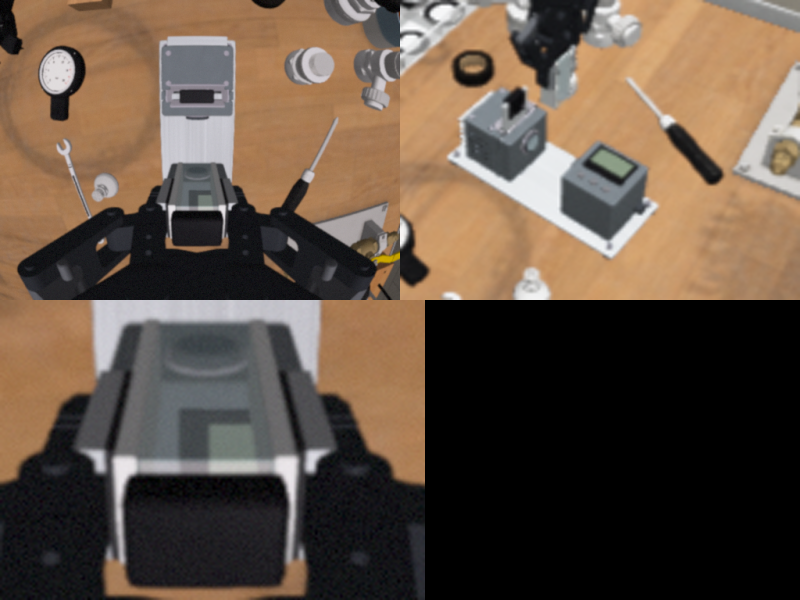

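The cell is held squarely by its frosted faces, and the slit slide sits deep in the slot. Now I'll lower the cell into the gap.

```bash
python3 - <<'E'
from h import *
s=lambda:(lambda o:print(np.round(o['time'],2),np.round(o['tool_pos'],4),np.round(o['tcp_rot'],2),np.round(o['ft_force'],2),o['gripper_width'],o['gripper_force']))(robot.observe())
print(robot.line_to([.6106,.0060,.20],vel=.07,guard=6)); s()
print(robot.line_to([.6106,.0060,.132],vel=.05,guard=6)); robot.pause(.8); s()
a=grab('scene','sc5'); b=grab('wrist','w5'); t=grab('top','t5')
out=np.zeros((600,800,3),np.uint8)
out[:,:450]=cv2.resize(a[130:250,220:310],(450,600),interpolation=2)
out[:300,450:]=cv2.resize(b,(350,300),interpolation=2)
out[300:,450:]=cv2.resize(t[60:280,110:367],(350,300),interpolation=2)
# projections of expected cell corners in scene crop
th=np.radians(-7.93);M=np.array([[np.cos(th),-np.sin(th)],[np.sin(th),np.cos(th)]])
for z in (.028,.098):
    for q in ([.015,.011],[-.015,.011],[-.015,-.011],[.015,-.011]):
        w=M@q+[.6106,.006]; u=(proj('sc5',[*w,z])[0]-[220,130])*5; cv2.circle(out,(int(u[0]),int(u[1])),2,(0,0,255),-1)
cv2.imwrite('pics/c5.png',out)
E
```

```text
False
27.9 [0.6109 0.006  0.2006] [179.95   0.    82.07] [-0.47 -0.8   0.  ] 0.029168398692445134 59.14580225944519
False
30.21 [0.6106 0.006  0.132 ] [180.    -0.    82.07] [-0.65  0.05 -0.76] 0.029235559781262018 59.14619207382202
```

View pics/c5.png

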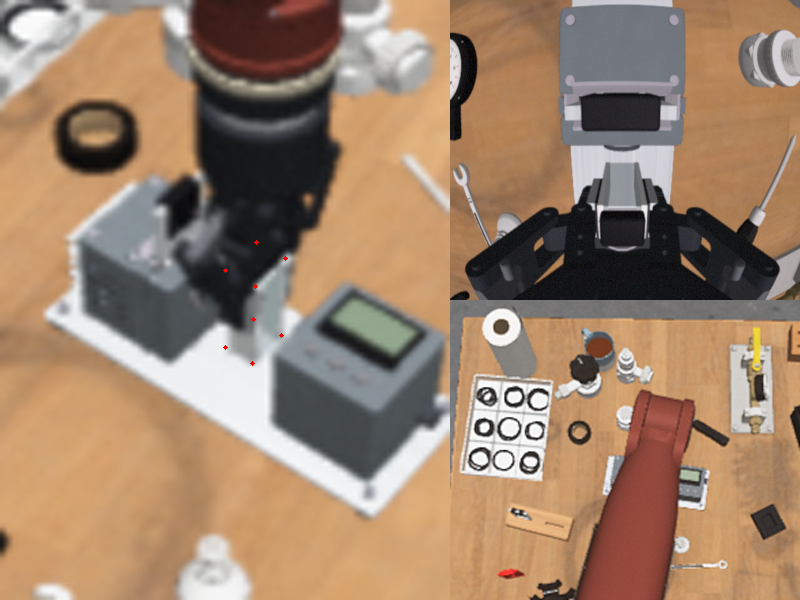

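```bash
python3 - <<'E'
from h import *
th=np.radians(-7.93);M=np.array([[np.cos(th),-np.sin(th)],[np.sin(th),np.cos(th)]])
for z in (.128,.138,.092):
    for x in(-.022,.022): print(z,x,(proj('sc5',[*(M@[x,.06]+[.6106,.006]),z])[0]-[220,130])*5)
E
```

```text
0.128 -0.022 [154.28408782 205.39031661]
0.128 0.022 [199.97705038 165.79175727]
0.138 -0.022 [153.92645033 193.24689749]
0.138 0.022 [199.94330832 153.63535044]
0.092 -0.022 [155.53101699 247.72923212]
0.092 0.022 [200.09477428 208.20468217]
```

```bash
python3 -c "
from plant import robot
print(robot.job_done())"
```

```text
the job is handed in; nothing more can be done
None
```

I handed the job in with the slit slide released in the lamp housing's slot and the reference cell still held by its frosted faces in the middle of the light path. Camera checks showed the slide fully home and the cell in position, the last arm move ended at 30.2 s of the 64 s limit, and the hand-in returned no verdict.

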